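# Hold the coffee maker's tank flap open for filling

## Robot

A 6-joint arm with a two-finger parallel gripper is mounted at the origin on the work surface. World frame = base frame: x ahead of the robot, y to its left, z up, the work surface at z = 0. Lengths are in mm, angles in rad, forces in N, time in s.
With the tool pointing down it reaches from about 300 to 775 mm from the base axis. Payload 14.6 kg.
Tool frame: the origin (TCP) lies midway between the tips of the shut fingers; the grasp point (between the pads) lies 19 mm behind it (manip.grasp_offset is the distance from the TCP to the grasp point, in mm); z points along the fingers, y is the line along which they close (so a half turn about z gives the same grasp; the last joint's range is limited). The gripper opens to 94 mm and grips with 3 to 60 N. Pads are 16 mm wide; open, the fingers measure 119 mm over their backs; the gripper's body (75 mm by 177 mm) begins 78 mm behind the grasp point.
Start: joints at [1.112, 0.3, 1.521, -0, 1.321, -0.067], TCP at [210.015, 508.314, 205.446] pointing down, gripper open.
Joint ranges: [-3.03, 3.03], [-0.79, 2.21], [0.23, 2.52], [-1.04, 4.18], [0, 3.07], [-2.55, 2.55]. Speed limits (rad/s): [2.22, 2.22, 2.57, 3.14, 3.14, 3.14].

## Interface

Orientations are given as [roll, pitch, yaw] about the fixed x, y, z axes, in that order (R = Rz(yaw) Ry(pitch) Rx(roll)).
In Python, from cell import manip, viewer gives the robot as it stands. The module is installed in compiled form; this text tells all that it offers.
- The arm moves only by the tool move_arm, never from a script. Its argument "moves" is a list of rows, each a list of 4 numbers: the shift along the tool's x, y, z in m, then the turn about the tool's z in rad. A call has 1 to 12 rows; each row is the pose to reach, as a shift and turn from the pose commanded when the call began, along the tool's axes at that moment; what a row does not reach only later rows make up. A row lasts 1/10 s, in which the tool goes at most 50 mm and 8.59 degrees, less where a joint would pass 70% of its speed; a pose out of reach is approached as far as the arm can. A call with a gripper value outside its range is refused whole. "jaw" is the finger opening in m, from 0 to 0.094, set as the call begins (left out, the last holds). The fingers move at their own pace and stop on an object; "squeeze" is the grip in N (left out, the last holds). Time passes only in rows, so rows that repeat a pose let the fingers close. It gives the time, the measured TCP pose, the force, the opening and the grip force at its end, in the units of the state.
- manip.read_state(): the state, without advancing time (a new reading comes with each control period).
- viewer.camera(name): name is "side" or "top" or "wrist"; returns a dict with "frame" (480x640x3 uint8, blue, green, red), "z_map" (480x640 float32, mm along the optical axis (not along the pixel's ray), 0 where there is no reading), "fx", "fy", "cx", "cy" (pixels), "D" ([k1, k2, p1, p2, k3] as OpenCV has them; the pictures are not rectified), "origin" and "orientation" of the camera in the world. Camera axes: x right, y down, z forward; pixel columns grow to the right and rows downward; lengths in mm; the calibration is good to about 2 mm. A picture is of the moment at which its call begins.
- manip.sign_off(): hands the job in; it is judged then, once.
The state is a dict: "clock": time; "joints": joint angles; "qd": joint speeds; "effort": joint torques, N m; "eef_pos": TCP position; "eef_rot": TCP orientation; "wrist_force": force on the tool from outside, world axes, zero at the start; "moment": the same for the moment, N m; "finger_gap": finger opening in mm; "finger_force": force on a finger pad.
Only numpy, scipy, OpenCV 4.12 (cv2) and the standard library are available. Lean on these libraries where they do the work, as an engineer would, in place of code of your own. Each camera call takes 0.05 s, during which the arm holds its last target. There are 200 camera calls.

## Task

The coffee maker's water tank is standing proud of its base: with its flap still shut, press it down until it is fully home. Then lift the tank's spring-shut flap and hold it at about 60 degrees from shut, so that someone can pour water in; finish while still holding it there, with the tank still home. Leave the waste caddy's lid shut and everything else on the worktop where it stands.

Things in the scene. Friction and masses are not known exactly. Their poses are not given: they have to be found in the camera images.
- coffee_maker: White filter coffee maker, fixed. Base 200 (x) x 280 (y) x 35 mm high; origin at the centre of its underside, front faces its own -x. On its -y half: brew column, glass jug, brew head (top at 175 mm). On its +y half, centred 70 mm to +y of the origin: the water tank, clear, open-topped, 130 (x) x 120 (y) x 145 mm high, closed by a flap with a steel bar.
- tank (a joint): How far the tank is pressed down, m: 0 = 10 mm proud of its seat, 0.010 = fully home (underside on the base, tank rim at 180 mm). Starts 6 to 10 mm proud. A tight seal holds it wherever it is left: about 5 N moves it down, about 15 N pulls it up. Pressing on the shut flap presses the tank; 15 to 20 N is sure to bring it home.
- flap (a joint): Opening angle of the tank's flap, rad: 0 = shut (level), 1.05 = 60 degrees, stop at 1.45. Hinged on the tank's far (coffee maker's +x) top edge; its front edge swings up and back. Spring and weight (about 120 g) pull it shut from any angle, about 2 N at the bar at 60 degrees. White, 130 (hinge to front edge) x 120 x 8 mm.
- flap_hinge (a point): Middle of the flap's hinge line (it rides with the tank), 65 mm behind (+x) the tank's centre, at the level of the flap's underside. Axes turn with the flap; shut, they are the coffee maker's.
- flap_handle (a point): Middle of the flap's steel lifting bar: round, 11 mm thick, 80 mm long, parallel to the hinge, on two end posts. With the flap shut it is 100 mm in front (-x) of the hinge line and 43 mm above it, 35 mm above the flap's face: room for fingers closing across it (along the coffee maker's x). It turns in the fingers as the flap swings.
- flap_press (a point): Point on the flap's top face, 45 mm in front of the hinge line, midway across: clear flat face to press on.
- caddy: White open-topped food-waste caddy, fixed, 170 x 190 x 150 mm, with a hinged lid with a small steel knob near its front edge (top of the knob about 200 mm). No bar on it. Origin at the centre of its underside. It and the coffee maker may stand either way round, left and right. Not part of the job.
- caddy_lid (a joint): Opening angle of the caddy's lid, rad: 0 = shut; to be left shut.
- mug: White mug, 80 mm wide, 92 mm high, standing in front of the coffee maker. Origin: centre of its underside.
- coffee_jar: Amber jar with a steel cap, 72 mm wide, 120 mm high, behind the coffee maker. Origin: centre of its underside.
- soap: Green bottle with a black cap, 60 mm wide, 170 mm high, behind the caddy. Origin: centre of its underside.
- sugar_bowl: Small white bowl, 84 mm wide, 50 mm high, in front of the caddy. Origin: centre of its underside.

How it is judged:
By the outcome, as a careful person would: the job done as asked, in the order asked, and still so for the second after the job is handed in, while the arm keeps its last pose, push and grip.
It also fails if it takes over 48 s, if anything falls off the work surface, if the arm or the gripper's body presses on something with over 40 N, if the wrist force passes 120 N, or if a joint passes its speed limit or range.

## Working session

There is one attempt and no reset: what is moved stays moved. The work goes in short steps, Python scripts to look and compute and a tool call to move; the robot and the scene stay as the last step left them, time stands still between calls to the robot, and variables do not carry over. Pictures are saved under pics/ and viewed, at most 10 in all, crops included, and the job is handed in when it is done.

Besides the shell and the picture viewer there is one more tool, called after ">>>" as name(argument=value, ...), one argument or row to a line, values as JSON. move_arm: Moves the arm, as the interface text tells. Its arguments: {"type":"object","properties":{"moves":{"type":"array"},"jaw":{"type":"number"},"squeeze":{"type":"number"}},"required":["moves"]}

```bash
mkdir -p pics; cat > h.py <<'E'
import numpy as np, cv2
from cell import manip, viewer
from scipy.spatial.transform import Rotation as R
def cloud(c):
    z=c["z_map"]; h,w=z.shape
    u,v=np.meshgrid(np.arange(w),np.arange(h))
    K=np.array([[c["fx"],0,c["cx"]],[0,c["fy"],c["cy"]],[0,0,1]])
    p=cv2.undistortPoints(np.stack([u,v],-1).reshape(-1,1,2).astype(np.float64),K,np.array(c["D"],float)).reshape(h,w,2)
    P=np.dstack([p[...,0]*z,p[...,1]*z,z])
    o=np.array(c["orientation"],float)
    M=o if o.shape==(3,3) else R.from_euler('xyz',o).as_matrix()
    W=P@M.T+np.array(c["origin"]); W[z==0]=np.nan
    return W
E
python3 - <<'E'
from h import *
for n in("top","side"):
    c=viewer.camera(n); cv2.imwrite(f"pics/{n}0.png",c["frame"]); np.save(n+".npy",cloud(c))
    print(n,c["origin"],c["orientation"],c["fx"],(c["z_map"]>0).mean())
s=manip.read_state();print(s, manip.grasp_offset)
E
```

```text
top [ 324.55406261   18.30504803 1207.75431679] [-2.94953325 -0.01039872 -1.5845069 ] 604.1345238383875 0.9959212239583334
side [ 489.02794015 -503.62201963 1034.40960275] [-2.5952642   0.00743115 -0.14335069] 443.49379922012315 0.996015625
{'clock': 0.1, 'joints': array([ 1.11239807e+00,  3.00397746e-01,  1.52148766e+00,  2.76935655e-05,
        1.32070304e+00, -6.66117736e-02]), 'qd': array([ 0.00052334, -0.00207926, -0.00316254,  0.00137437, -0.00080091,
       -0.00093576]), 'effort': array([ 5.97477924e-05, -5.32649159e+01, -3.53278649e+01,  7.08675664e-02,
        2.35582731e-02, -9.02767397e-05]), 'eef_pos': array([209.91513386, 508.12434969, 204.96608906]), 'eef_rot': array([-3.14060086e+00, -9.30475452e-05,  2.74979926e+00]), 'wrist_force': array([0.03384127, 0.11045531, 0.12058915]), 'moment': array([ 0.01894631, -0.01574784,  0.02994814]), 'finger_force': 0.0, 'finger_gap': 93.63860510238528} 18.8
```

View pics/top0.png

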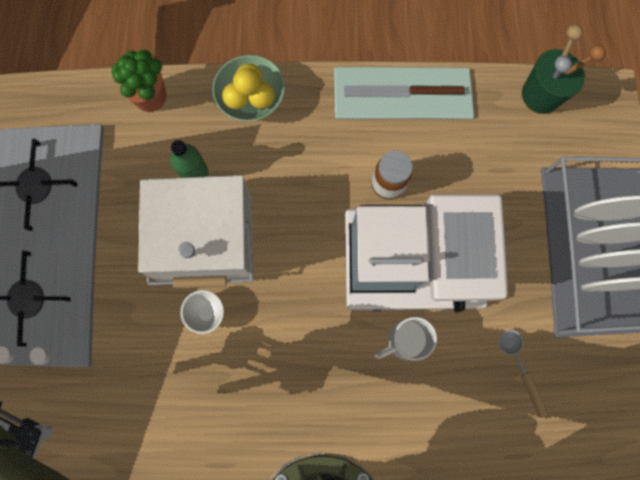

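View pics/side0.png

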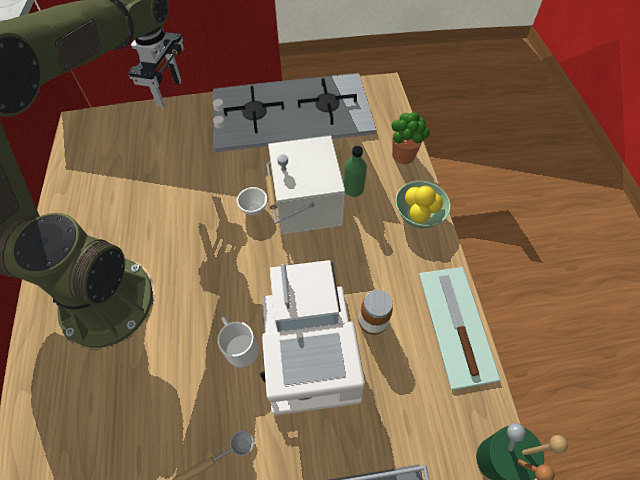

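The top view shows the tank's flap at about (358–428, 206–290), with its bar at (372–424, 261). The brew head is to its right and the mug is in front at (414, 338). The caddy is at (195, 228). Next I measure the flap and bar from depth.

```bash
python3 - <<'E'
import numpy as np,cv2
W=np.load("top.npy"); S=np.load("side.npy")
np.set_printoptions(precision=1,suppress=True)
for p in [(245,390),(215,390),(215,365),(215,422),(250,415),(261,385),(261,400),(261,412),(250,470),(207,395),(275,390),(325,414),(340,433)]: print(p,W[p])
for n,C in(("top",W),("side",S)):
    roi=np.zeros(C.shape[:2],bool)
    if n=="top": roi[195:300,345:432]=1
    else: roi[255:335,262:345]=1
    z=C[...,2]
    f=roi&(z>180)&(z<208)
    P=C[f]; zm=np.median(P[:,2]); A=np.c_[P[:,:2],np.ones(len(P))]
    P=P[abs(P[:,2]-zm)<4]
    r=cv2.minAreaRect(P[:,:2].astype(np.float32)); print(n,"flap",zm,len(P),r, cv2.boxPoints(r).tolist())
    b=roi&(z>zm+22)&(z<zm+50); B=C[b]; print("bar",len(B),B.mean(0),B.min(0),B.max(0), np.median(B[:,2]))
    r=cv2.minAreaRect(B[:,:2].astype(np.float32)); print(r)
    h=(z>168)&(z<182)&(C[...,1]<-60)&(C[...,1]>-340)&(C[...,0]>350)
    if h.sum()>50: Q=C[h]; print("head",np.median(Q[:,2]),cv2.minAreaRect(Q[:,:2].astype(np.float32)))
E
```

```text
(245, 390) [ 503.1 -120.5  192.4]
(215, 390) [ 555.7 -122.4  192.8]
(215, 365) [556.1 -78.9 193.1]
(215, 422) [ 553.9 -177.3  198.4]
(250, 415) [ 493.3 -162.7  195.9]
(261, 385) [ 468.8 -105.2  237.4]
(261, 400) [ 469.2 -130.5  232.5]
(261, 412) [ 468.6 -150.   234.9]
(250, 470) [ 495.1 -264.2  176.7]
(207, 395) [ 569.1 -131.2  196.1]
(275, 390) [ 451.4 -118.7  192.3]
(325, 414) [ 373.7 -189.2    3.4]
(340, 433) [ 341.8 -210.9   79.9]
top flap 194.57074492308658 4744 ((507.5249938964844, -123.96232604980469), (119.44482421875, 133.13124084472656), 89.5439453125) [[440.4861145019531, -183.15301513671875], [573.6131591796875, -184.21267700195312], [574.5638427734375, -64.77163696289062], [441.43682861328125, -63.71197509765625]]
bar 311 [ 470.2 -121.8  234. ] [ 465.4 -167.5  217.2] [475.7 -79.3 239.4] 234.1493297671634
((470.5121154785156, -123.405029296875), (10.144511222839355, 88.26287078857422), 0.2371426671743393)
head 174.15268457119942 ((504.73187255859375, -197.425537109375), (266.7917175292969, 189.6459503173828), 89.64219665527344)
side flap 195.30886853333055 3204 ((507.75048828125, -124.89512634277344), (121.95953369140625, 134.7289581298828), 89.41289520263672) [[439.76470947265625, -185.18142700195312], [574.4866333007812, -186.5619659423828], [575.7362670898438, -64.60882568359375], [441.01434326171875, -63.22828674316406]]
bar 224 [ 470.3 -126.8  234.5] [ 464.4 -169.6  227.6] [476.  -82.  239.8] 234.70748435216387
((470.24334716796875, -125.81774139404297), (87.58404541015625, 10.964588165283203), 89.38511657714844)
head 174.86929891601073 ((504.66748046875, -258.2654724121094), (148.765869140625, 189.71160888671875), 89.79119873046875)
```

>>> move_arm(
  moves=[
    [0,0,-0.05,0.147],
    [0,0,-0.1,0.295],
    [0,0,-0.15,0.442],
    [0,0,-0.15,0.59],
    [0,0,-0.15,0.737],
    [0,0,-0.15,0.884],
    [0,0,-0.15,1.03],
    [0,0,-0.15,1.179],
    [0,0,-0.15,1.179],
    [0,0,-0.15,1.179],
  ],
  jaw=0,
  squeeze=20,
)

```text
clock: 1.1
eef_pos: [210.0, 508.3, 355.2]
eef_rot: [-3.141, 0.0, 1.575]
wrist_force: [-0.0, 0.3, 0.3]
finger_gap: 17.6
finger_force: 0.0
```

>>> move_arm(
  moves=[
    [-0.04,0.02,0,0],
    [-0.08,0.04,0,0],
    [-0.12,0.06,0,0],
    [-0.16,0.08,0,0],
    [-0.2,0.1,0,0],
    [-0.24,0.12,0,0],
    [-0.28,0.14,0,0],
    [-0.32,0.16,0,0],
    [-0.36,0.18,0,0],
    [-0.4,0.2,0,0],
    [-0.44,0.22,0,0],
    [-0.44,0.22,0,0],
  ],
)

```text
clock: 2.3
eef_pos: [431.2, 64.7, 354.9]
eef_rot: [-3.141, 0.001, 1.57]
wrist_force: [0.9, 0.8, -0.1]
finger_gap: 0.3
finger_force: 0.0
```

>>> move_arm(
  moves=[
    [-0.03,0.015,0,0],
    [-0.07,0.035,0,0],
    [-0.11,0.055,0,0],
    [-0.15,0.075,0,0],
    [-0.18,0.09,0,0],
    [-0.193,0.096,0,0],
    [-0.193,0.096,0,0],
    [-0.193,0.096,0,0],
  ],
)

```text
clock: 3.1
eef_pos: [525.8, -123.4, 355.6]
eef_rot: [3.142, -0.0, 1.573]
wrist_force: [0.2, 0.5, 0.2]
finger_gap: 0.5
finger_force: 0.0
```

>>> move_arm(
  moves=[
    [0,0,0.03,0],
    [0,0,0.07,0],
    [0,0,0.11,0],
    [0,0,0.135,0],
    [0,0,0.147,0],
    [0,0,0.15,0],
    [0,0,0.15,0],
    [0,0,0.15,0],
  ],
)

```text
clock: 3.9
eef_pos: [526.5, -124.6, 207.0]
eef_rot: [3.139, 0.001, 1.571]
wrist_force: [-0.4, 0.1, 0.9]
finger_gap: 0.2
finger_force: 0.0
```

>>> move_arm(
  moves=[
    [0,0,0.002,0],
    [0,0,0.004,0],
    [0,0,0.006,0],
    [0,0,0.008,0],
    [0,0,0.01,0],
    [0,0,0.01,0],
    [0,0,0.01,0],
  ],
)

```text
clock: 4.6
eef_pos: [526.0, -124.7, 195.4]
eef_rot: [-3.142, 0.0, 1.571]
wrist_force: [-0.6, -0.1, 0.1]
finger_gap: 0.6
finger_force: 0.0
```

>>> move_arm(
  moves=[
    [0,0,0.001,0],
    [0,0,0.002,0],
    [0,0,0.003,0],
    [0,0,0.004,0],
    [0,0,0.004,0],
    [0,0,0.004,0],
  ],
)

```text
clock: 5.2
eef_pos: [526.1, -124.7, 191.7]
eef_rot: [3.141, 0.0, 1.571]
wrist_force: [-0.7, -0.6, 5.8]
finger_gap: 0.5
finger_force: 2.5
```

>>> move_arm(
  moves=[
    [0,0,0.001,0],
    [0,0,0.002,0],
    [0,0,0.002,0],
    [0,0,0.002,0],
  ],
)

```text
clock: 5.6
eef_pos: [526.1, -124.7, 189.5]
eef_rot: [3.141, 0.0, 1.571]
wrist_force: [0.2, 0.3, 4.3]
finger_gap: 0.7
finger_force: 2.2
```

Contact, and the tank is sliding at about 5 N. Pressing on until the force rises.

>>> move_arm(
  moves=[
    [0,0,0.0005,0],
    [0,0,0.001,0],
    [0,0,0.0015,0],
    [0,0,0.0015,0],
    [0,0,0.0015,0],
  ],
)

```text
clock: 6.1
eef_pos: [526.1, -124.7, 188.4]
eef_rot: [3.141, 0.0, 1.571]
wrist_force: [-2.7, 0.1, 7.2]
finger_gap: 0.1
finger_force: 3.7
```

>>> move_arm(
  moves=[
    [0,0,0.0005,0],
    [0,0,0.0005,0],
    [0,0,0.0005,0],
  ],
)

```text
clock: 6.4
eef_pos: [526.1, -124.7, 188.2]
eef_rot: [3.141, 0.0, 1.571]
wrist_force: [-2.2, 1.0, 10.9]
finger_gap: 0.2
finger_force: 5.3
```

>>> move_arm(
  moves=[
    [0,0,0.0005,0],
    [0,0,0.001,0],
    [0,0,0.001,0],
    [0,0,0.001,0],
  ],
)

```text
clock: 6.8
eef_pos: [526.2, -124.8, 187.9]
eef_rot: [3.14, 0.0, 1.571]
wrist_force: [-5.4, 1.2, 16.8]
finger_gap: 0.3
finger_force: 8.6
```

>>> move_arm(
  moves=[
    [0,0,0.0005,0],
    [0,0,0.0005,0],
    [0,0,0.0005,0],
  ],
)

```text
clock: 7.1
eef_pos: [526.2, -124.8, 187.8]
eef_rot: [3.14, 0.001, 1.571]
wrist_force: [-7.4, 2.1, 20.6]
finger_gap: 0.3
finger_force: 10.2
```

Fully home: z stopped at 187.8 with about 20 N. Rising clear and going over the bar.

>>> move_arm(
  moves=[
    [0,0,-0.02,0],
    [0,0,-0.05,0],
    [0,0,-0.08,0],
    [0,-0.02,-0.1,0],
    [0,-0.045,-0.1,0],
    [0,-0.055,-0.1,0],
    [0,-0.055,-0.1,0],
    [0,-0.055,-0.1,0],
  ],
  jaw=0.05,
)

```text
clock: 7.9
eef_pos: [471.4, -124.7, 285.5]
eef_rot: [-3.141, -0.0, 1.571]
wrist_force: [-0.6, -0.7, -0.2]
finger_gap: 50.2
finger_force: 0.0
```

```bash
python3 - <<'E'
from h import *
np.set_printoptions(precision=1,suppress=True)
s=manip.read_state();print(s["eef_pos"],s["eef_rot"],s["finger_gap"])
for n in("top","side","wrist"):
    c=viewer.camera(n); C=cloud(c); cv2.imwrite(f"pics/{n}1.png",c["frame"])
    z=C[...,2]; box=(C[...,0]>430)&(C[...,0]<590)&(C[...,1]<-55)&(C[...,1]>-195)
    f=box&(z>178)&(z<205)&(C[...,1]<-70)&(C[...,1]>-175)
    if f.sum(): print(n,"flap",f.sum(),np.median(z[f]),C[f].min(0),C[f].max(0))
    b=(abs(C[...,0]-471)<14)&(z>215)&(z<232)&box
    if b.sum(): print(n,"bar",b.sum(),np.median(C[b],0),C[b].min(0),C[b].max(0))
E
```

```text
[ 471.4 -124.7  285.5] [-3.1 -0.   1.6] 50.16125919724981
top flap 1056 188.2911328544601 [ 440.9 -126.1  179.3] [575.6 -70.  195.1]
top bar 22 [ 472.4 -113.2  227.3] [ 467.3 -120.1  223.2] [475.9 -78.5 231. ]
side flap 2714 189.23565199510625 [ 440.8 -174.8  182.4] [575.9 -70.  204.7]
side bar 214 [ 470.5 -128.   228.6] [ 464.4 -170.6  222.2] [476.  -80.1 231.9]
wrist flap 17960 188.25974092736445 [ 440.1 -175.   181.6] [575.8 -70.  190.8]
wrist bar 1849 [ 470.6 -121.5  227.8] [ 464.8 -169.3  222.2] [476.2 -79.5 230.3]
```

Tank is home (flap face at 188.3 mm). Bar at x 470.5, z 223. Descending and gripping lightly, so the bar can turn.

>>> move_arm(
  moves=[
    [0,-0.001,0,0],
    [0,-0.001,0.03,0],
    [0,-0.001,0.06,0],
    [0,-0.001,0.075,0],
    [0,-0.001,0.081,0],
    [0,-0.001,0.081,0],
    [0,-0.001,0.081,0],
  ],
)

```text
clock: 8.75
eef_pos: [470.5, -124.8, 205.8]
eef_rot: [3.14, 0.0, 1.571]
wrist_force: [-0.0, -0.7, -0.6]
finger_gap: 50.6
finger_force: 0.0
```

>>> move_arm(
  moves=[
    [0,0,0,0],
    [0,0,0,0],
    [0,0,0,0],
    [0,0,0,0],
    [0,0,0,0],
    [0,0,0,0],
  ],
  jaw=0,
  squeeze=12,
)

```text
clock: 9.35
eef_pos: [470.7, -124.7, 205.1]
eef_rot: [3.14, 0.0, 1.571]
wrist_force: [5.4, 0.1, -1.3]
finger_gap: 10.6
finger_force: 12.0
```

>>> move_arm(
  moves=[
    [0,0.002,-0.004,0],
    [0,0.004,-0.0085,0],
    [0,0.0065,-0.0125,0],
    [0,0.009,-0.0165,0],
    [0,0.0115,-0.0205,0],
    [0,0.0145,-0.0245,0],
    [0,0.0175,-0.028,0],
    [0,0.0207,-0.0316,0],
    [0,0.0207,-0.0316,0],
  ],
  squeeze=7,
)

```text
clock: 10.25
eef_pos: [490.7, -124.8, 237.4]
eef_rot: [-3.141, 0.0, 1.571]
wrist_force: [-6.0, -1.6, 4.2]
finger_gap: 10.6
finger_force: 7.0
```

>>> move_arm(
  moves=[
    [0,0.0034,-0.0034,0],
    [0,0.0068,-0.0066,0],
    [0,0.0104,-0.0097,0],
    [0,0.0142,-0.0126,0],
    [0,0.018,-0.0154,0],
    [0,0.022,-0.018,0],
    [0,0.026,-0.0204,0],
    [0,0.0303,-0.0226,0],
    [0,0.0303,-0.0226,0],
  ],
)

```text
clock: 11.15
eef_pos: [521.3, -124.9, 260.4]
eef_rot: [3.141, 0.001, 1.571]
wrist_force: [-6.4, -1.3, 6.7]
finger_gap: 10.7
finger_force: 7.0
```

>>> move_arm(
  moves=[
    [0,0.0043,-0.002,0],
    [0,0.0087,-0.0039,0],
    [0,0.0132,-0.0055,0],
    [0,0.0177,-0.007,0],
    [0,0.0223,-0.0083,0],
    [0,0.0269,-0.0094,0],
    [0,0.0315,-0.0102,0],
    [0,0.0362,-0.0109,0],
    [0,0.0362,-0.0109,0],
    [0,0.0362,-0.0109,0],
  ],
)

```text
clock: 12.15
eef_pos: [557.3, -124.7, 270.0]
eef_rot: [3.141, 0.0, 1.571]
wrist_force: [-3.0, -3.5, 4.1]
finger_gap: 10.9
finger_force: 7.0
```

```bash
python3 - <<'E'
from h import *
np.set_printoptions(precision=2,suppress=True)
s=manip.read_state();print(s["eef_pos"],s["wrist_force"],s["finger_gap"])
c=viewer.camera("side"); C=cloud(c); im=c["frame"]; cv2.imwrite("pics/side2.png",cv2.resize(im[200:440,200:440],(600,600)))
for n,C in(("side",C),("top",cloud(viewer.camera("top"))),("wrist",cloud(viewer.camera("wrist")))):
    x,y,z=C[...,0],C[...,1],C[...,2]
    for nm,m in(("flap",(x>490)&(x<580)&(y<-70)&(y>-180)&(z>195)&(z<320)),("rim",(x>435)&(x<500)&(y<-60)&(y>-188)&(z>171)&(z<200))):
        P=C[m]; print(n,nm,len(P),np.median(P,0) if len(P) else '')
        if nm=="rim" and len(P)>5: print(np.percentile(P[:,2],[5,50,95,99]))
        if nm=="flap" and len(P)>50:
            best=None; rng=np.random.default_rng(0)
            for _ in range(300):
                q=P[rng.choice(len(P),2)]; d=q[1]-q[0]
                if np.hypot(d[0],d[2])<25: continue
                nn=np.array([-d[2],d[0]])/np.hypot(d[0],d[2])
                k=(abs((P[:,[0,2]]-q[0][[0,2]])@nn)<1.5).sum()
                if best is None or k>best[0]: best=(k,np.degrees(np.arctan2(d[2],-d[0]))%180)
            print("angle",best)
E
```

```text
[ 557.35 -124.72  270.01] [-2.98 -3.52  4.08] 10.87500613626353
side flap 1424 [ 539.1  -139.89  279.32]
angle (np.int64(909), np.float64(59.142531211568))
side rim 358 [ 455.2  -130.62  180.39]
[172.06 180.39 183.   183.82]
top flap 26 [562.48 -72.8  211.14]
top rim 0 
wrist flap 18572 [ 536.22 -105.01  284.38]
angle (np.int64(11514), np.float64(58.80645884167123))
wrist rim 2217 [ 445.47 -108.65  179.77]
[172.54 179.77 181.1  181.56]
```

View pics/side2.png

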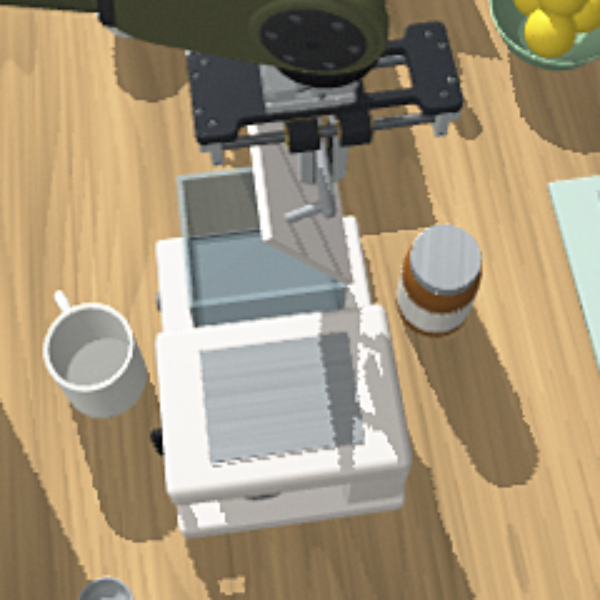

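The picture shows the fingers around the bar at (320, 190). The flap measures about 59° open, the tank rim is at 180 mm (home), and the mug and jar are untouched. A short hold to check it is steady, then I hand in.

>>> move_arm(
  moves=[
    [0,0.001,0,0],
    [0,0.001,0,0],
    [0,0.001,0,0],
    [0,0.001,0,0],
    [0,0.001,0,0],
    [0,0.001,0,0],
    [0,0.001,0,0],
    [0,0.001,0,0],
  ],
  squeeze=10,
)

```text
clock: 13.1
eef_pos: [558.2, -124.7, 270.1]
eef_rot: [3.142, 0.0, 1.571]
wrist_force: [-3.1, -4.3, 5.0]
finger_gap: 10.2
finger_force: 10.0
```

```bash
python3 - <<'E'
from cell import manip
s=manip.read_state();print(s["clock"],s["eef_pos"],s["wrist_force"],s["finger_gap"],s["finger_force"])
if s["finger_gap"]>9 and abs(s["wrist_force"][2])<12: print(manip.sign_off())
E
```

```text
13.1 [ 558.22325048 -124.70671638  270.11149928] [-3.14546145 -4.26539761  5.02589599] 10.169906052664222 10.010012984275818
the job is handed in; nothing more can be done
None
```

The tank is pressed fully home and the gripper is holding its flap at about 60° (59° measured, then nudged 1 mm further open); the job was handed in at 13.1 s, and the caddy lid and everything else were left alone.

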